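# Load the brush dryer

### The arm

A 6-joint arm with a two-finger parallel gripper is mounted at the origin on the work surface. World frame = base frame: x ahead of the robot, y to its left, z up, the work surface at z = 0. Lengths are in mm, angles in rad, forces in N, time in s.
With the tool pointing down it reaches from about 300 to 775 mm from the base axis. Payload 14.6 kg.
Tool frame: the origin (TCP) lies between the finger pads; the fingertips stand 25 mm ahead of it and the grasp point (between the pads) lies 6 mm ahead of it; z points along the fingers, y is the line along which they close (so a half turn about z gives the same grasp; the last joint's range is limited). The gripper opens to 94 mm and grips with 3 to 60 N. Pads are 16 mm wide; open, the fingers measure 119 mm over their backs; the gripper's body (75 mm by 177 mm) begins 78 mm behind the grasp point.
Start: joints at [-1.345, 0.3, 1.521, -0, 1.321, -0.067], TCP at [158.742, -526.584, 230.446] pointing down, gripper open.
Joint ranges: [-3.03, 3.03], [-0.79, 2.21], [0.23, 2.52], [-1.04, 4.18], [0, 3.07], [-2.55, 2.55]. Speed limits (rad/s): [2.22, 2.22, 2.57, 3.14, 3.14, 3.14].

### API

Orientations are given as [roll, pitch, yaw] about the fixed x, y, z axes, in that order (R = Rz(yaw) Ry(pitch) Rx(roll)).
In Python, from cell import manip gives the robot as it stands. The module is installed in compiled form; this text tells all that it offers.
- The arm moves only by the tool step_arm, never from a script. Its argument "series" is one flat list of numbers, 5 for each row, row after row: the shift along the world's x, y, z in mm, then the turn about the world's z in rad, then the closure, from 0 (fully open) to 1 (shut). In form: [dx, dy, dz, spin, jaw, dx, dy, dz, spin, jaw, ...]. A call has 1 to 20 rows; each row shifts and turns the commanded pose from where the row before left it; what a row does not reach is not made up. A row lasts 1/8 s, in which the tool goes at most 62.5 mm and 10.7 degrees, less where a joint would pass 70% of its speed; a pose out of reach is approached as far as the arm can. A call is refused whole if a number of a shift passes 62.5 or a number of a turn 0.188, either way. A call with a gripper value outside its range is refused whole. The fingers move at their own pace and stop on an object; "squeeze" is the grip in N (left out, the last holds). Time passes only in rows, so rows that do not move let the fingers close. It gives the time, the measured TCP pose, the force, the opening and the grip force at its end, in the units of the state.
- manip.read_state(): the state, without advancing time (a new reading comes with each control period).
- manip.camera(name): name is "side" or "top" or "wrist"; returns (picture, depth): 384x512x3 uint8, blue, green, red; 384x512 float32, mm along the optical axis (not along the pixel's ray), 0 where there is no reading.
- manip.camera_info(name): a dict with "fovy" (degrees; the focal length in pixels is half the picture's height over the tangent of half this angle, whatever the lens; pixels are square), "cx", "cy" (the principal point, pixels), "eye" and "orientation" of the camera in the world. Camera axes: x right, y down, z forward; pixel columns grow to the right and rows downward; lengths in mm; the calibration is good to about 2 mm. The wrist camera is an equidistant fisheye: a pixel r from the principal point sees the ray r / f radians off the axis. A picture is of the moment at which its call begins: read the wrist's pose just before it. camera_info takes no time and is no camera call; for the wrist camera it gives the pose at the moment of the call.
- manip.sign_off(): hands the job in; it is judged then, once.
The state is a dict: "clock": time; "joints": joint angles; "qd": joint speeds; "effort": joint torques, N m; "eef_pos": TCP position; "eef_rot": TCP orientation; "wrist_force": force on the tool from outside, world axes, zero at the start; "moment": the same for the moment, N m; "finger_gap": finger opening in mm; "finger_force": force on a finger pad.
Only numpy, scipy, OpenCV 4.12 (cv2) and the standard library are available. Lean on these libraries where they do the work, as an engineer would, in place of code of your own. Each camera call takes 0.05 s, during which the arm holds its last target. There are 200 camera calls.

### The job

Pull the hanging rack right out of the warm-air dryer (its catch may or may not be on; if the rack will not come, turn the catch knob clockwise to its stop to free it) and hang every brush caddy from the table on its own pair of hooks, making sure both ends of its bar are down in the hooks. Then push the loaded rack fully home with the caddies still properly hung, and set the air lever in line with the setting pointer on its scale without shifting the pointer. Leave the paints and the other things on the table where they are.

Things in the scene. Friction and masses are not known exactly. Their poses are not given: they have to be found in the camera images.
- caddy1_bar (a point): One of two or three alike brush caddies: metal trough 150 x 64 x 40 mm high with brushes fixed in it, upright straps at its ends, joined by a round wooden carrying bar 16 mm thick, 236 mm long, 115 mm above the underside, sticking out 43 mm past each strap. Point: middle of the bar's axis; x along the bar, z up. 0.3 to 0.5 kg, balanced. Starts on the table; None if absent.
- caddy2_bar (a point): Middle of the bar of the second brush caddy, same as the first; None if absent.
- caddy3_bar (a point): Middle of the bar of the third brush caddy, same as the first; None if absent.
- rack (a joint): How far the hanging rack is out of the dryer, m: 0 fully home (at its stop), 0.275 right out (at its stop). It slides stiffly (about 3 N) and stays where it is left. If the catch is on it stops within 10 mm.
- rack_handle (a point): Middle of the bow handle on the rack's front: a round level bar 14 mm thick, 100 mm long along this point's x, 28 mm above the top of the 8 mm thick front plate, 128 mm above the table; it can be pinched from above. The rack comes out along this point's -y. Home, the handle stands 70 mm in front of the hood's open end. z up.
- place1 (a point): First pair of hooks, nearest the handle: upturned J-hooks of 6 mm wire on the rack's two rails, at x = -97 and +97 mm from this point, flaring from 18 to 32 mm wide, tips 14 mm (front) and 28 mm (back) above it. Point: middle of a caddy's bar axis when seated in both, 140 mm above the table. x from hook to hook, -y the way the rack comes out, z up. A caddy is lowered in from above, either way round.
- place2 (a point): Second (middle) pair of hooks, as the first, 75 mm from it. A seated caddy's trough hangs between the rails, 25 mm above the table.
- place3 (a point): Third pair of hooks, as the first, 75 mm behind the second. With the rack right out it stands 75 mm in front of the hood's open end; the hood's roof is 183 mm above the table, so with the rack home nothing can be hung there.
- catch_knob (a point): Middle of the catch's round black knob on the hood roof, at the open end near the robot: upright axis, 44 mm diameter (48 over its flutes), 30 mm high, its top 216 mm above the table. No mark shows its state: clockwise (from above) at its stop the rack is free; turned the other way a pin inside holds the rack. 1.4 rad between its stops, stiff (0.2 N m); starts anywhere between.
- air_lever (a joint): Angle of the air lever, rad: 0 leaning 0.6 rad towards its -x, 0.6 upright, 1.2 leaning 0.6 rad towards its +x. It turns about the y axis of lever_pivot with light friction (1.6 N at the knob) and stays where it is left.
- lever_knob (a point): Centre of the black ball, 26 mm across, on the end of the air lever, 100 mm from the pivot.
- lever_pivot (a point): Pivot of the air lever on the hood roof, 203 mm above the table; the lever swings about this point's y axis (x, y as the rack's, z up). The quadrant scale stands 24 mm to the +y side of the lever and reaches 48 mm from the pivot axis.
- pointer (a joint): Angle of the setting pointer on the scale, rad, counted as the lever's: the lever is set when its angle equals this.
- pointer_tip (a point): Tip of the setting pointer, a flat black hand 8 mm wide with a diamond end, reaching 60 mm from the same axis as the lever, 28 mm to the lever's +y side. To be left as it is.
- paint_bottle: Bystander: paint bottle, 60 mm diameter, 170 mm high; origin under its middle.
- gesso_jar: Bystander: white jar, 72 mm diameter, 75 mm high; origin under its middle.
- towel_roll: Bystander: upright paper towel roll, 104 mm diameter, 225 mm high; origin under its middle.
- paint_tube1: Bystander: paint tube lying flat, 54 x 123 x 29 mm; origin under its middle.
- paint_tube2: Bystander: paint tube lying flat, as the other, nearer the robot.
- tape_roll: Bystander: roll of masking tape lying flat, 84 mm diameter, 24 mm high; origin under its middle.
Not all that is in view belongs to the job. What is shaped like the part that bears caddy3_bar but yellow is not meant.

How it is judged (in metres and radians):
On the way, in this order (a step that is already met when the one before it is completed fails the run):
1. the rack is pulled right out of the dryer (at least 255 mm) (value of joint rack above 0.255 m), for 0.2 s.
2. with the rack out (at least 200 mm), every caddy hangs on both hooks of a pair and is let go of (value of joint rack above 0.2 m and ((y of caddy1_bar in the frame of place1 between -0.008 and 0.008 m and z of caddy1_bar in the frame of place1 between -0.005 and 0.005 m and angle between the x axis of caddy1_bar and the x axis of place1, either way round below 0.08 rad and angle between caddy1_bar's own x axis and vertical between 1.54 and 1.6 rad) or (y of caddy1_bar in the frame of place2 between -0.008 and 0.008 m and z of caddy1_bar in the frame of place2 between -0.005 and 0.005 m and angle between the x axis of caddy1_bar and the x axis of place2, either way round below 0.08 rad and angle between caddy1_bar's own x axis and vertical between 1.54 and 1.6 rad) or (y of caddy1_bar in the frame of place3 between -0.008 and 0.008 m and z of caddy1_bar in the frame of place3 between -0.005 and 0.005 m and angle between the x axis of caddy1_bar and the x axis of place3, either way round below 0.08 rad and angle between caddy1_bar's own x axis and vertical between 1.54 and 1.6 rad)) and ((y of caddy2_bar in the frame of place1 between -0.008 and 0.008 m and z of caddy2_bar in the frame of place1 between -0.005 and 0.005 m and angle between the x axis of caddy2_bar and the x axis of place1, either way round below 0.08 rad and angle between caddy2_bar's own x axis and vertical between 1.54 and 1.6 rad) or (y of caddy2_bar in the frame of place2 between -0.008 and 0.008 m and z of caddy2_bar in the frame of place2 between -0.005 and 0.005 m and angle between the x axis of caddy2_bar and the x axis of place2, either way round below 0.08 rad and angle between caddy2_bar's own x axis and vertical between 1.54 and 1.6 rad) or (y of caddy2_bar in the frame of place3 between -0.008 and 0.008 m and z of caddy2_bar in the frame of place3 between -0.005 and 0.005 m and angle between the x axis of caddy2_bar and the x axis of place3, either way round below 0.08 rad and angle between caddy2_bar's own x axis and vertical between 1.54 and 1.6 rad)) and ((y of caddy3_bar in the frame of place1 between -0.008 and 0.008 m and z of caddy3_bar in the frame of place1 between -0.005 and 0.005 m and angle between the x axis of caddy3_bar and the x axis of place1, either way round below 0.08 rad and angle between caddy3_bar's own x axis and vertical between 1.54 and 1.6 rad) or (y of caddy3_bar in the frame of place2 between -0.008 and 0.008 m and z of caddy3_bar in the frame of place2 between -0.005 and 0.005 m and angle between the x axis of caddy3_bar and the x axis of place2, either way round below 0.08 rad and angle between caddy3_bar's own x axis and vertical between 1.54 and 1.6 rad) or (y of caddy3_bar in the frame of place3 between -0.008 and 0.008 m and z of caddy3_bar in the frame of place3 between -0.005 and 0.005 m and angle between the x axis of caddy3_bar and the x axis of place3, either way round below 0.08 rad and angle between caddy3_bar's own x axis and vertical between 1.54 and 1.6 rad)) and contact force between each of caddy1, caddy2, caddy3 and the fingers below 0.3 N), for 0.3 s.
3. the rack is pushed fully home (within 10 mm) with every caddy still hung (value of joint rack below 0.01 m and ((y of caddy1_bar in the frame of place1 between -0.008 and 0.008 m and z of caddy1_bar in the frame of place1 between -0.005 and 0.005 m and angle between the x axis of caddy1_bar and the x axis of place1, either way round below 0.08 rad and angle between caddy1_bar's own x axis and vertical between 1.54 and 1.6 rad) or (y of caddy1_bar in the frame of place2 between -0.008 and 0.008 m and z of caddy1_bar in the frame of place2 between -0.005 and 0.005 m and angle between the x axis of caddy1_bar and the x axis of place2, either way round below 0.08 rad and angle between caddy1_bar's own x axis and vertical between 1.54 and 1.6 rad) or (y of caddy1_bar in the frame of place3 between -0.008 and 0.008 m and z of caddy1_bar in the frame of place3 between -0.005 and 0.005 m and angle between the x axis of caddy1_bar and the x axis of place3, either way round below 0.08 rad and angle between caddy1_bar's own x axis and vertical between 1.54 and 1.6 rad)) and ((y of caddy2_bar in the frame of place1 between -0.008 and 0.008 m and z of caddy2_bar in the frame of place1 between -0.005 and 0.005 m and angle between the x axis of caddy2_bar and the x axis of place1, either way round below 0.08 rad and angle between caddy2_bar's own x axis and vertical between 1.54 and 1.6 rad) or (y of caddy2_bar in the frame of place2 between -0.008 and 0.008 m and z of caddy2_bar in the frame of place2 between -0.005 and 0.005 m and angle between the x axis of caddy2_bar and the x axis of place2, either way round below 0.08 rad and angle between caddy2_bar's own x axis and vertical between 1.54 and 1.6 rad) or (y of caddy2_bar in the frame of place3 between -0.008 and 0.008 m and z of caddy2_bar in the frame of place3 between -0.005 and 0.005 m and angle between the x axis of caddy2_bar and the x axis of place3, either way round below 0.08 rad and angle between caddy2_bar's own x axis and vertical between 1.54 and 1.6 rad)) and ((y of caddy3_bar in the frame of place1 between -0.008 and 0.008 m and z of caddy3_bar in the frame of place1 between -0.005 and 0.005 m and angle between the x axis of caddy3_bar and the x axis of place1, either way round below 0.08 rad and angle between caddy3_bar's own x axis and vertical between 1.54 and 1.6 rad) or (y of caddy3_bar in the frame of place2 between -0.008 and 0.008 m and z of caddy3_bar in the frame of place2 between -0.005 and 0.005 m and angle between the x axis of caddy3_bar and the x axis of place2, either way round below 0.08 rad and angle between caddy3_bar's own x axis and vertical between 1.54 and 1.6 rad) or (y of caddy3_bar in the frame of place3 between -0.008 and 0.008 m and z of caddy3_bar in the frame of place3 between -0.005 and 0.005 m and angle between the x axis of caddy3_bar and the x axis of place3, either way round below 0.08 rad and angle between caddy3_bar's own x axis and vertical between 1.54 and 1.6 rad))), for 0.3 s.
At the end, for the whole second after the job is handed in: The rack is within 10 mm of fully home; every caddy present hangs on a pair of hooks of its own with both bar ends seated (bar within 5 mm of its seat in height and 8 mm across the hooks, level within 0.03 rad and square within 0.08 rad); the air lever stands within 0.10 rad of the pointer (all of step 3 and angle between the z axis of lever_knob and the z axis of pointer_tip, either way round below 0.1 rad and velocity of joint air_lever between -0.05 and 0.05 rad/s); the robot touches nothing.
It fails at once if a paint, jar, roll or other bystander is moved more than 30 mm (distance of any of paint_bottle, gesso_jar, towel_roll, paint_tube1, paint_tube2, tape_roll from where it was at the start of the episode above 0.03 m).
It fails at once if the setting pointer is shifted (its tip more than 6 mm) (distance of pointer_tip from where it was at the start of the episode above 0.006 m).
Of caddy1, caddy2, caddy3 only 2 to 3 are there at a start; the rules pass over those that are not, and their reading is None.
At some moment in a run one of caddy1, caddy2, caddy3 may be knocked a few centimetres aside while the robot is not near it.
Once in a run the grip may slacken for a moment while it holds something.
It also fails if it takes over 210 s, if anything falls off the work surface, if the arm or the gripper's body presses on something with over 40 N, if the wrist force passes 120 N, or if a joint passes its speed limit or range.

## Working session

There is one attempt and no reset: what is moved stays moved. The work goes in short steps, Python scripts to look and compute and a tool call to move; the robot and the scene stay as the last step left them, time stands still between calls to the robot, and variables do not carry over. Pictures are saved under pics/ and viewed, at most 14 in all, crops included, and the job is handed in when it is done.

Besides the shell and the picture viewer there is one more tool, called after "Request:" by a JSON object that holds its "method" and its "body". step_arm: Moves the arm, as the interface text tells. Its arguments: {"type":"object","properties":{"series":{"type":"array"},"squeeze":{"type":"number"}},"required":["series"]}

```bash
mkdir -p pics; cat > h.py <<'E'
import numpy as np, cv2
from cell import manip
from scipy.spatial.transform import Rotation as R
def snap(n,tag):
    i=manip.camera_info(n); p,d=manip.camera(n); cv2.imwrite(f'pics/{tag}.png',p); np.savez(f'pics/{tag}.npz',p=p,d=d,info=np.array(i,dtype=object)); return i,p,d
def load(tag):
    z=np.load(f'pics/{tag}.npz',allow_pickle=True); return z['info'].item(),z['p'],z['d']
def rot(i):
    o=np.array(i['orientation'],float)
    return o if o.shape==(3,3) else R.from_euler('xyz',o).as_matrix()
def cloud(i,d,fish=False):
    h,w=d.shape; f=h/2/np.tan(np.radians(i['fovy'])/2)
    u,v=np.meshgrid(np.arange(w),np.arange(h)); x=(u-i['cx'])/f; y=(v-i['cy'])/f
    if fish:
        r=np.hypot(x,y)+1e-9; s=np.tan(np.minimum(r,1.5))/r; x=x*s;y=y*s
    P=np.stack([x*d,y*d,d],-1)
    return P@rot(i).T+np.array(i['eye'])
E
python3 - <<'E'
from h import *
print(manip.read_state())
for n in ['top','side','wrist']:
    i,p,d=snap(n,n+'0'); print(n,i)
a=cv2.imread('pics/top0.png'); b=cv2.imread('pics/side0.png')
E
```

```text
{'clock': 0.0, 'joints': array([-1.34460569e+00,  3.00454090e-01,  1.52159722e+00, -1.22249002e-06,
        1.32067503e+00, -6.65928964e-02]), 'qd': array([-0.00152631, -0.00054526, -0.00019204,  0.00071889,  0.00092117,
        0.00093495]), 'effort': array([-1.57579752e-04, -5.31801081e+01, -3.52733588e+01,  7.08321878e-02,
        2.44654709e-02, -7.31837417e-05]), 'eef_pos': array([ 158.68803674, -526.3649043 ,  229.8888101 ]), 'eef_rot': array([-3.14046140e+00, -7.42582259e-05,  2.92783799e-01]), 'wrist_force': array([ 0.6637656 , -0.14556879,  0.49189483]), 'moment': array([0.02587353, 0.04768744, 0.03485107]), 'finger_force': 0.0, 'finger_gap': 93.68307700110533}
top {'fovy': 45.729166828719244, 'cx': 256.6545054902136, 'cy': 195.05273069450428, 'eye': array([ 426.50911991,   -9.07893705, 1773.6697146 ]), 'orientation': array([-3.05452733,  0.00405117, -1.54930953])}
side {'fovy': 43.98745966660948, 'cx': 260.85497854025687, 'cy': 189.30364963732595, 'eye': array([  -27.25011787, -1210.45690343,  1280.76798382]), 'orientation': array([-2.24830307, -0.01202058, -0.44425849])}
wrist {'fovy': 65.70646984690485, 'cx': 250.80749208955967, 'cy': 187.85013883641506, 'eye': array([ 230.31905093, -504.75825388,  384.89656453]), 'orientation': array([ 2.87684724e+00,  1.70949283e-03, -1.27699091e+00])}
```

View pics/top0.png

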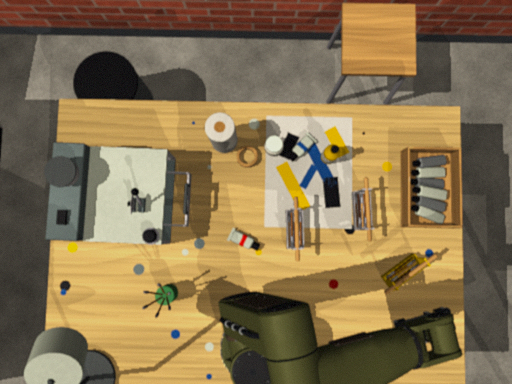

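View pics/side0.png

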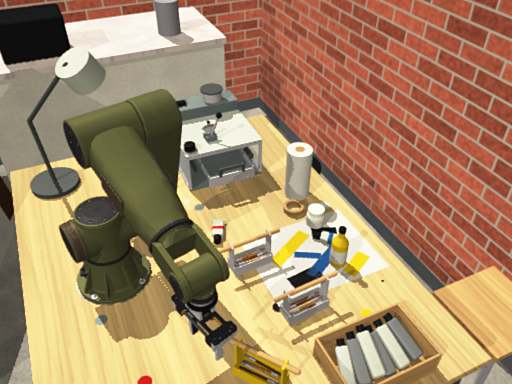

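The top view shows the dryer on the left with its open end facing right: handle at (186,200), catch knob at (150,236) and lever knob at (134,192). There are two grey caddies, with bars at (296,228) and (367,208). The yellow decoy is at (412,268).

```bash
python3 - <<'E'
from h import *
i,p,d=load('top0'); P=cloud(i,d)
a=cv2.resize(p[140:250,105:205],None,fx=4,fy=4,interpolation=cv2.INTER_CUBIC)
b=cv2.resize(p[160:270,280:380],None,fx=4,fy=4,interpolation=cv2.INTER_CUBIC)
cv2.imwrite('pics/crop1.png',np.hstack([a,b]))
m=np.isfinite(d)&(d>0)
def show(name,box,zlo,zhi):
    u0,u1,v0,v1=box; s=np.zeros_like(m); s[v0:v1,u0:u1]=1
    Q=P[s&m&(P[...,2]>zlo)&(P[...,2]<zhi)]
    if len(Q)<3: print(name,len(Q));return
    c=Q.mean(0); e,V=np.linalg.eigh(np.cov(Q[:,:2].T)); ax=V[:,1]
    t=(Q[:,:2]-c[:2])@ax
    print(name,len(Q),c.round(1),'z',np.percentile(Q[:,2],[5,50,95]).round(),'mid',(c[:2]+ax*(t.max()+t.min())/2).round(1),'len',np.ptp(t).round(),'ang',np.arctan2(ax[1],ax[0]).round(3))
show('c1',(280,315,185,270),105,140)
show('c2',(350,385,165,250),105,140)
show('dec',(375,455,235,300),105,140)
show('handle',(176,200,160,240),112,145)
show('hood',(90,180,140,250),170,196)
show('knob',(135,170,220,250),205,235)
show('lever',(120,150,180,215),210,330)
show('ball',(125,145,183,200),270,330)
show('bottle',(320,350,135,165),140,200)
print(P[300,420],P[230,230])
E
```

```text
c1 305 [ 448.8 -145.1  121.5] z [114. 122. 129.] mid [ 451. -145.] len 231.0 ang -3.1
c2 307 [ 527.4 -402.   121.5] z [113. 122. 129.] mid [ 529.2 -401.8] len 233.0 ang -3.077
dec 336 [ 297.8 -555.3  121.6] z [113. 122. 129.] mid [ 298.  -555.6] len 232.0 ang 2.216
handle 126 [548.9 259.6 132.5] z [117. 133. 141.] mid [551.1 259.6] len 198.0 ang 3.139
hood 6671 [561.2 459.2 183.4] z [177. 183. 189.] mid [556.1 459.3] len 339.0 ang 3.136
knob 142 [413.8 366.5 215.7] z [209. 216. 221.] mid [413.7 366.6] len 46.0 ang 2.354
lever 185 [531.7 408.3 255.7] z [211. 248. 308.] mid [527.9 410. ] len 87.0 ang 2.705
ball 58 [555.9 397.1 300.6] z [274. 304. 310.] mid [555.9 397.1] len 27.0 ang 2.93
bottle 55 [ 736.5 -273.5  168.5] z [155. 169. 176.] mid [ 737.5 -274.3] len 27.0 ang 2.463
[ 426.50911991   -9.07893705 1773.6697146 ] [442.76610642 102.59570842  -8.87549537]
```

View pics/crop1.png

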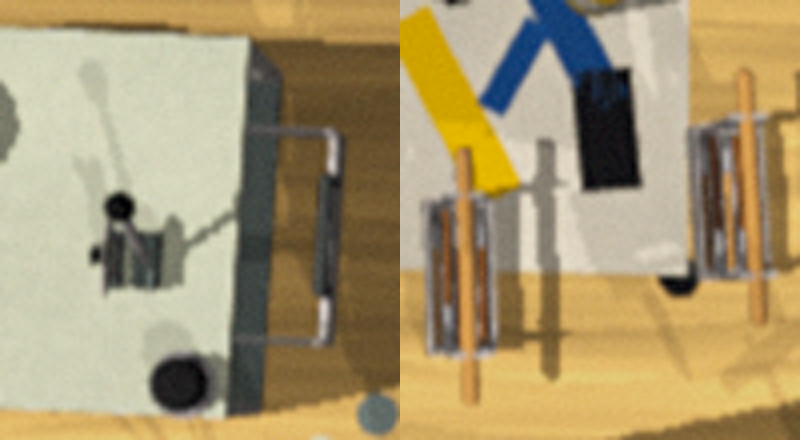

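Request:
{"method": "step_arm", "body": {"series": [21.7,43.7,1,-0.0163,0,21.7,43.7,1,-0.0163,0,21.7,43.7,1,-0.0163,0,21.7,43.7,1,-0.0163,0,21.7,43.7,1,-0.0163,0,21.7,43.7,1,-0.0163,0,21.7,43.7,1,-0.0163,0,21.7,43.7,1,-0.0163,0,21.7,43.7,1,-0.0163,0,21.7,43.7,1,-0.0163,0,21.7,43.7,1,-0.0163,0,21.7,43.7,1,-0.0163,0,21.7,43.7,1,-0.0163,0,21.7,43.7,1,-0.0163,0,21.7,43.7,1,-0.0163,0,21.7,43.7,1,-0.0163,0,21.7,43.7,1,-0.0163,0,21.7,43.7,1,-0.0163,0,0,0,0,0,0,0,0,0,0,0], "squeeze": 30}}

```text
clock: 2.65
eef_pos: [549.1, 259.6, 248.0]
eef_rot: [3.141, 0.001, -0.0]
wrist_force: [0.6, 0.8, -0.2]
finger_gap: 94.2
finger_force: 0.0
```

```bash
python3 - <<'E'
from h import *
s=manip.read_state();print(s['clock'],s['eef_pos'],s['eef_rot'],s['joints'])
a=[]
for n in ['side','wrist']:
    i,p,d=snap(n,n+'1'); a.append(p)
cv2.imwrite('pics/v1.png',cv2.resize(np.hstack(a),(800,300)))
i,p,d=snap('top','top1')
P=cloud(*load('wrist1')[::2],fish=True)
m=(P[...,2]>112)&(P[...,2]<150)&(P[...,1]<300)&(P[...,1]>230)&(load('wrist1')[2]>0)
Q=P[m];print(len(Q), np.percentile(Q,[2,50,98],axis=0).round(1))
E
```

```text
2.65 [549.0560481  259.57247714 248.01117435] [ 3.14111347e+00  8.33150500e-04 -3.72055002e-04] [ 3.81373556e-01  4.17810332e-01  1.32124630e+00 -1.36209036e-04
  1.40348772e+00  1.95256449e+00]
1655 [[501.5 251.2 129.3]
 [557.7 258.  134.5]
 [607.5 264.8 136.7]]
```

View pics/v1.png

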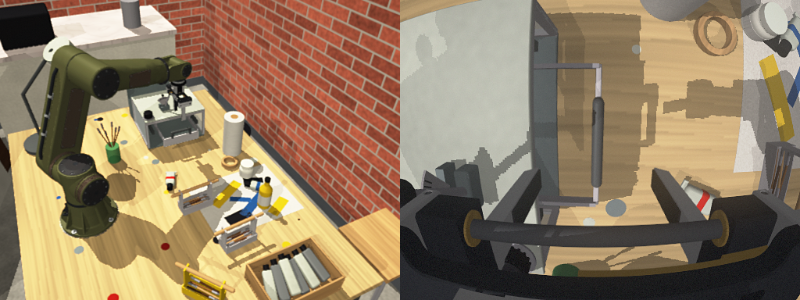

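View pics/top1.png

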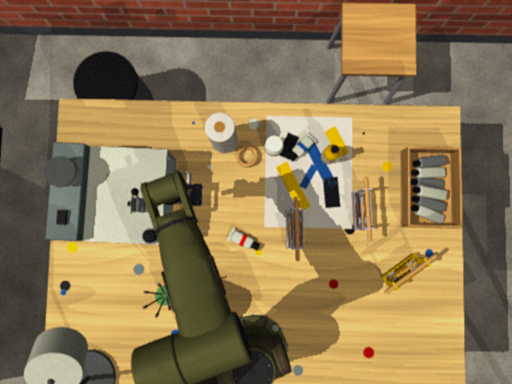

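Only two caddies are present. The handle is at about (555, 258), with its top at z 135. I'll pinch it from above.

Request:
{"method": "step_arm", "body": {"series": [1,-0.4,-28,0,0,1,-0.4,-28,0,0,1,-0.4,-28,0,0,1,-0.4,-28,0,0,0,0,-2,0,0.5,0,0,0,0,1,0,0,0,0,1,0,0,0,0,1,0,0,0,0,1,0,0,0,0,1,0,-5,0,0,1,0,-15,0,0,1,0,-15,0,0,1,0,0,0,0,1], "squeeze": 30}}

```text
clock: 4.55
eef_pos: [552.9, 230.0, 134.2]
eef_rot: [-3.129, -0.002, 0.001]
wrist_force: [8.3, 60.9, -16.7]
finger_gap: 58.4
finger_force: 30.1
```

The rack stopped at the catch. I'll back off and turn the knob.

Request:
{"method": "step_arm", "body": {"series": [0,15,0,0,1,0,10,0,0,0.6,0,0,0,0,0,0,0,0,0,0,0,0,0,0,0,0,0,0,0,0]}}

```text
clock: 5.3
eef_pos: [553.4, 248.0, 134.5]
eef_rot: [3.142, 0.0, -0.001]
wrist_force: [0.4, 0.0, 0.3]
finger_gap: 74.4
finger_force: 0.0
```

```bash
python3 - <<'E'
from h import *
i,p,d=load('wrist1'); P=cloud(i,d,True); P0=P
ok=d>0
for n,zl,zh,yl in [('roof',176,190,300),]:
    Q=P[ok&(P[...,2]>zl)&(P[...,2]<zh)&(P[...,1]>300)&(P[...,1]<420)&(P[...,0]>380)&(P[...,0]<720)]
    print(n,len(Q),np.percentile(Q,[1,50,99],axis=0).round(1))
for t,f in (('top0',0),('side0',0),('wrist1',1)):
    i,p,d=load(t);P=cloud(i,d,f)
    k=(d>0)&(P[...,2]>200)&(P[...,2]<222)&(np.hypot(P[...,0]-414,P[...,1]-366)<35)
    Q=P[k]; print(t,len(Q)); 
    if len(Q)>5: print(np.percentile(Q,[2,50,98],axis=0).round(1))
E
```

```text
roof 25756 [[410.1 322.7 180.6]
 [618.3 364.6 183.8]
 [716.2 418.6 187.1]]
top0 144
[[393.7 346.3 203.2]
 [414.1 365.6 215.4]
 [434.8 388.1 221. ]]
side0 86
[[392.1 341.9 201.3]
 [412.8 357.8 213.7]
 [434.5 387.  220.2]]
wrist1 592
[[414.3 342.7 200.6]
 [430.2 353.8 212. ]
 [438.8 366.9 217.7]]
```

Request:
{"method": "step_arm", "body": {"series": [0,0,46,0,0,0,0,46,0,0,-10,0,44,0.15,0,-20,5,0,0.17,0,-20,15,0,0.17,0,-20,20,0,0.17,0,-20,20,0,0.17,0,-20,20,0,0.17,0,-15,20,0,0.17,0,-14.5,18,0,0.17,0,0,0,0,0.16,0,0,0,-20,0,0,0,0,-20,0,0,0,0,-15,0,0,0,0,0,0,0]}}

```text
clock: 7.18
eef_pos: [413.6, 366.1, 214.6]
eef_rot: [-3.14, 0.001, 1.499]
wrist_force: [-0.0, -0.2, 0.3]
finger_gap: 94.1
finger_force: 0.0
```

```bash
python3 - <<'E'
from h import *
print(manip.read_state()['eef_pos'],manip.read_state()['eef_rot'])
i,p,d=snap('wrist','w2')
P=cloud(i,d,True)
k=(d>0)&(P[...,2]>200)&(P[...,2]<222)&(np.hypot(P[...,0]-414,P[...,1]-366)<40)
Q=P[k]; print(len(Q),np.percentile(Q,[2,50,98],axis=0).round(1))
E
```

```text
[413.63606515 366.14114957 214.649139  ] [-3.14033587e+00  1.15135513e-03  1.49927337e+00]
4835 [[394.7 347.5 202.8]
 [415.3 370.8 216.4]
 [435.9 388.9 217.7]]
```

View pics/w2.png

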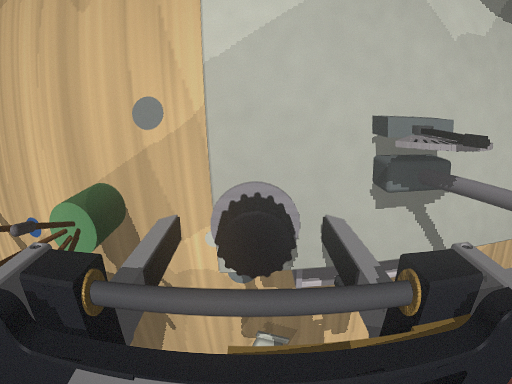

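Request:
{"method": "step_arm", "body": {"series": [0,0,0,0,1,0,0,0,0,1,0,0,0,0,1,0,0,0,0,1,0,0,0,0,1,0,0,0,-0.15,1,0,0,0,-0.15,1,0,0,0,-0.15,1,0,0,0,-0.15,1,0,0,0,-0.15,1,0,0,0,-0.15,1,0,0,0,-0.15,1,0,0,0,-0.15,1,0,0,0,-0.15,1,0,0,0,-0.15,1,0,0,0,0,1], "squeeze": 40}}

```text
clock: 9.22
eef_pos: [413.9, 366.2, 215.9]
eef_rot: [3.141, -0.0, -0.002]
wrist_force: [-0.9, -4.1, 5.1]
finger_gap: 43.4
finger_force: 40.0
```

```bash
python3 - <<'E'
from h import *
s=manip.read_state();print(s['eef_rot'],s['moment'],s['joints'],s['finger_gap'])
E
```

```text
[ 3.14124756e+00 -3.41403006e-04 -1.51021119e-03] [-0.62084338  0.29850668  0.26398253] [ 6.58251244e-01  3.17754112e-01  1.53215848e+00 -5.01338062e-04
  1.29162185e+00  2.23069598e+00] 43.41399960867517
```

Request:
{"method": "step_arm", "body": {"series": [0,0,0,0,0,0,0,0,0,0,0,0,0,0,0,0,0,30,0,0,0,0,40,0,0,20,-20,0,0,0,20,-20,0,0,0,30,-25,0,0,0,30,-25,0,0,0,30,-26,0,0,0,9,0,-35,0,0,0,0,-40,0,0,0,0,-40,0,0,0,0,-36,0,0,0,0,0,0,0.5,0,0,0,0,1,0,0,0,0,1,0,0,0,0,1,0,0,0,0,1,0,0,0,0,1], "squeeze": 30}}

```text
clock: 11.72
eef_pos: [552.9, 250.4, 134.6]
eef_rot: [-3.141, -0.0, -0.001]
wrist_force: [0.1, 0.4, 0.2]
finger_gap: 37.2
finger_force: 0.0
```

Request:
{"method": "step_arm", "body": {"series": [0,-5,0,0,1,0,-10,0,0,1,0,-15,0,0,1,0,0,0,0,1]}}

```text
clock: 12.22
eef_pos: [552.2, 219.0, 134.4]
eef_rot: [3.141, 0.002, -0.002]
wrist_force: [-6.7, -2.2, 2.5]
finger_gap: 13.1
finger_force: 29.9
```

Request:
{"method": "step_arm", "body": {"series": [0,-20,0,0,1,0,-20,0,0,1,0,-20,0,0,1,0,-20,0,0,1,0,-20,0,0,1,0,-20,0,0,1,0,-20,0,0,1,0,-20,0,0,1,0,-20,0,0,1,0,-20,0,0,1,0,-15,0,0,1,0,-15,0,0,1,0,-8,0,0,1,0,-4,0,0,1,0,0,0,0,1,0,0,0,0,1]}}

```text
clock: 14.22
eef_pos: [550.0, -17.6, 134.1]
eef_rot: [-3.134, 0.008, 0.001]
wrist_force: [-21.5, 34.6, 12.6]
finger_gap: 13.0
finger_force: 29.7
```

Request:
{"method": "step_arm", "body": {"series": [0,5,0,0,1,0,0,0,0,0,0,0,0,0,0,0,0,0,0,0,0,0,35,0,0,0,0,45,0,0,-14,-17,30,0,0,-17,-21,0,0.01,0,-17,-22,0,0.01,0,-17,-22,0,0.01,0,-17,-22,0,0.01,0,-17,-22,0,0,0,0,0,0,0,0,0,0,0,0,0]}}

```text
clock: 15.98
eef_pos: [454.2, -142.4, 244.6]
eef_rot: [3.142, -0.0, 0.039]
wrist_force: [-0.4, 0.6, 0.3]
finger_gap: 94.1
finger_force: 0.0
```

```bash
python3 - <<'E'
from h import *
s=manip.read_state();print(s['eef_pos'],s['eef_rot'])
snap('top','top3');snap('wrist','w3');snap('side','s3')
i,p,d=load('top3')
cv2.imwrite('pics/crop3.png',cv2.resize(p[130:280,150:350],None,fx=4,fy=4,interpolation=cv2.INTER_CUBIC))
i,p,d=load('w3');P=cloud(i,d,True)
Q=P[(d>0)&(P[...,2]>110)&(P[...,2]<130)&(abs(P[...,1]+145)<30)&(abs(P[...,0]-450)<140)]
print(len(Q),np.percentile(Q,[1,50,99],axis=0).round(1)); print(cv2.fitLine(Q[:,:2].astype(np.float32),cv2.DIST_HUBER,0,.01,.01).ravel())
E
```

```text
[ 454.16371803 -142.37867168  244.55870758] [ 3.14156272e+00 -4.07626851e-04  3.91516442e-02]
3883 [[ 343.1 -163.2  115.4]
 [ 467.3 -146.3  122.6]
 [ 565.7 -132.2  124.8]]
[ 9.9921072e-01  3.9723169e-02  4.6380325e+02 -1.4634502e+02]
```

View pics/crop3.png

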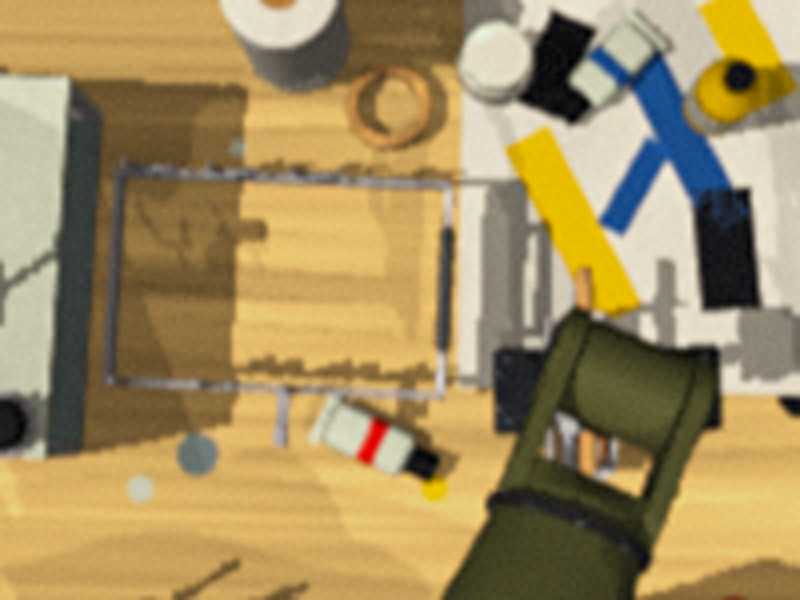

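View pics/w3.png

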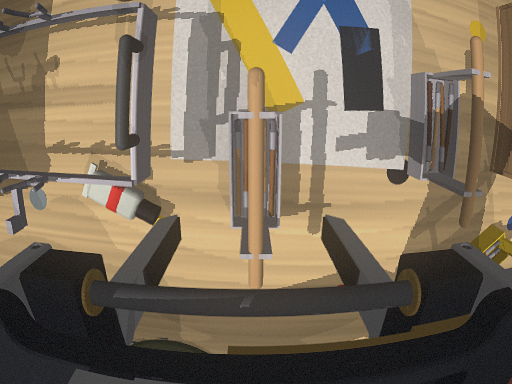

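```bash
python3 - <<'E'
from h import *
for t,f in (('top3',0),('w3',1)):
    i,p,d=load(t);P=cloud(i,d,f); ok=d>0
    def line(name,s,c):
        Q=P[ok&s]
        if len(Q)<8: print(t,name,len(Q));return
        v=cv2.fitLine(Q[:,:2].astype(np.float32),cv2.DIST_HUBER,0,.01,.01).ravel()
        print(t,name,len(Q),np.percentile(Q,[2,50,98],axis=0).round(1).tolist(),v.round(4))
    X,Y,Z=P[...,0],P[...,1],P[...,2]
    line('railN',(abs(X-452)<25)&(Y>10)&(Y<310)&(Z>60)&(Z<180),0)
    line('railF',(abs(X-645)<30)&(Y>10)&(Y<310)&(Z>60)&(Z<180),0)
    line('handle',(abs(X-550)<60)&(abs(Y+15)<20)&(Z>118)&(Z<145),0)
    line('tipsN',(abs(X-452)<25)&(Y>10)&(Y<310)&(Z>140)&(Z<180),0)
    line('tipsF',(abs(X-645)<30)&(Y>10)&(Y<310)&(Z>140)&(Z<180),0)
    line('frontplate',(abs(X-550)<90)&(abs(Y+15)<25)&(Z>85)&(Z<112),0)
    line('hoodedge',(abs(X-560)<150)&(Y>300)&(Y<345)&(Z>175)&(Z<190),0)
E
```

```text
top3 railN 171 [[433.4, 16.6, 89.1], [451.5, 161.0, 124.8], [470.6, 294.2, 168.3]] [3.100000e-02 9.995000e-01 4.514950e+02 1.555727e+02]
top3 railF 246 [[622.0, 19.5, 85.6], [644.6, 175.9, 105.9], [649.9, 292.4, 164.1]] [1.490000e-02 9.999000e-01 6.444306e+02 1.601745e+02]
top3 handle 117 [[491.6, -21.9, 125.4], [544.5, -14.9, 133.7], [598.4, -8.1, 141.8]] [ 9.998000e-01 -2.220000e-02  5.448656e+02 -1.432980e+01]
top3 tipsN 43 [[429.9, 89.2, 141.0], [450.4, 131.6, 149.2], [455.8, 275.1, 171.7]] [5.310000e-02 9.986000e-01 4.507546e+02 1.887701e+02]
top3 tipsF 31 [[642.3, 83.4, 140.6], [646.4, 194.6, 152.7], [650.1, 275.8, 169.8]] [1.880000e-02 9.998000e-01 6.458918e+02 1.778686e+02]
top3 frontplate 42 [[462.2, -18.1, 92.7], [611.9, -13.8, 101.3], [639.6, 5.4, 110.6]] [ 9.999000e-01 -1.090000e-02  5.578172e+02 -1.375840e+01]
top3 hoodedge 457 [[418.3, 324.0, 176.2], [569.3, 335.2, 183.0], [703.4, 344.6, 189.4]] [ 9.999000e-01 -1.090000e-02  5.581164e+02  3.351656e+02]
w3 railN 1562 [[430.8, 13.8, 87.1], [452.6, 108.2, 106.1], [456.5, 186.9, 161.8]] [1.910000e-02 9.998000e-01 4.527382e+02 9.737370e+01]
w3 railF 1512 [[640.3, 13.7, 86.7], [643.5, 98.0, 105.3], [648.5, 189.8, 162.6]] [2.360000e-02 9.997000e-01 6.431648e+02 9.765640e+01]
w3 handle 1661 [[492.7, -23.7, 122.2], [545.8, -19.0, 134.3], [598.5, -10.4, 136.8]] [ 9.997000e-01 -2.250000e-02  5.453958e+02 -1.894260e+01]
w3 tipsN 334 [[428.2, 85.0, 140.5], [447.8, 122.2, 147.7], [454.8, 131.0, 168.1]] [ 2.330000e-01 -9.725000e-01  4.469696e+02  1.125967e+02]
w3 tipsF 171 [[642.1, 80.0, 140.4], [644.5, 117.7, 152.6], [648.3, 122.3, 168.2]] [2.900000e-02 9.996000e-01 6.445366e+02 1.077008e+02]
w3 frontplate 1812 [[463.9, -22.9, 85.8], [552.0, -18.8, 99.7], [639.7, -9.3, 108.5]] [ 9.998000e-01 -2.060000e-02  5.506076e+02 -1.912200e+01]
w3 hoodedge 0
```

Request:
{"method": "step_arm", "body": {"series": [-1,-2,-30,0,0,-1,-2.4,-30,0,0,0,0,-30,0,0,0,0,-33.5,0,0,0,0,0,0,0.6,0,0,0,0,1,0,0,0,0,1,0,0,0,0,1,0,0,0,0,1,0,0,0,0,1,0,0,0,0,1], "squeeze": 40}}

```text
clock: 17.5
eef_pos: [451.8, -147.0, 121.0]
eef_rot: [-3.142, -0.0, 0.039]
wrist_force: [0.6, -0.4, 0.5]
finger_gap: 27.8
finger_force: 0.0
```

Request:
{"method": "step_arm", "body": {"series": [0,0,0,0,1,0,0,0,0,1,0,0,0,0,1,0,0,0,0,1,0,0,10,0,1,0,0,40,0,1,0,0,45,0,1,0,0,45,0,1,0,0,45,0,1,0,0,0,0,1], "squeeze": 40}}

```text
clock: 18.75
eef_pos: [452.4, -147.1, 309.0]
eef_rot: [3.139, -0.005, 0.04]
wrist_force: [0.3, 0.2, -5.5]
finger_gap: 15.0
finger_force: 40.0
```

Request:
{"method": "step_arm", "body": {"series": [5,20,0,-0.005,1,8,30,0,-0.006,1,8,33,0,-0.006,1,8,33,0,-0.006,1,8,33,0,-0.006,1,8,33,0,-0.006,1,8,33,0,-0.006,1,8,33,0,-0.006,1,8,33,0,-0.006,1,8,33,0,-0.006,1,8,33,0,-0.003,1,8,27,0,0,1,4,16,0,0,1,2,9.5,0,0,1,0,0,-40,0,1,0,0,-40,0,1,0,0,0,0,1]}}

```text
clock: 20.88
eef_pos: [549.8, 251.6, 223.2]
eef_rot: [3.139, 0.005, -0.023]
wrist_force: [-0.2, -0.4, -4.0]
finger_gap: 15.2
finger_force: 40.0
```

```bash
python3 - <<'E'
from h import *
s=manip.read_state();print(s['clock'],s['eef_pos'],s['eef_rot'],s['finger_gap'],s['finger_force'])
snap('wrist','w4')
i,p,d=load('w4');P=cloud(i,d,True);ok=d>0;X,Y,Z=P[...,0],P[...,1],P[...,2]
for x0 in (452,645):
  for y0 in (105,180,255):
    k=ok&(abs(X-x0)<25)&(abs(Y-y0)<30)
    for zl,zh in((140,156),(156,180)):
      Q=P[k&(Z>zl)&(Z<zh)]
      print(x0,y0,zl,len(Q),np.percentile(Q,[3,50,97],axis=0).round(1).tolist() if len(Q)>5 else '')
Q=P[ok&(Z>215)&(Z<235)&(X>580)&(X<700)&(abs(Y-250)<40)];print(len(Q),np.percentile(Q,[2,50,98],axis=0).round(1).tolist(),cv2.fitLine(Q[:,:2].astype(np.float32),2,0,.01,.01).ravel() if len(Q)>5 else '')
E
```

```text
20.875 [549.7547992  251.5865877  223.20961161] [ 3.13922456  0.00548425 -0.0231765 ] 15.209137829708196 39.998164772987366
452 105 140 6 [[427.3, 123.4, 147.5], [427.5, 128.5, 147.9], [428.2, 131.4, 149.2]]
452 105 156 0 
452 180 140 0 
452 180 156 0 
452 255 140 0 
452 255 156 0 
645 105 140 131 [[642.5, 82.5, 140.8], [645.1, 87.3, 149.4], [648.1, 123.5, 154.8]]
645 105 156 76 [[643.6, 120.7, 156.6], [645.9, 123.6, 165.8], [648.7, 125.1, 169.1]]
645 180 140 132 [[644.2, 155.9, 140.4], [646.6, 161.6, 149.6], [649.7, 198.0, 155.2]]
645 180 156 69 [[644.9, 194.8, 158.8], [647.4, 197.8, 167.5], [650.5, 199.7, 169.5]]
645 255 140 157 [[620.9, 231.1, 140.7], [647.9, 264.6, 149.8], [651.4, 281.3, 154.8]]
645 255 156 80 [[646.6, 268.3, 156.9], [649.1, 270.9, 167.5], [652.2, 274.1, 169.0]]
5109 [[582.2, 237.6, 218.6], [622.5, 250.0, 223.8], [663.3, 262.1, 225.8]] [ 9.9970484e-01 -2.4295913e-02  6.2277179e+02  2.4999940e+02]
```

View pics/w4.png

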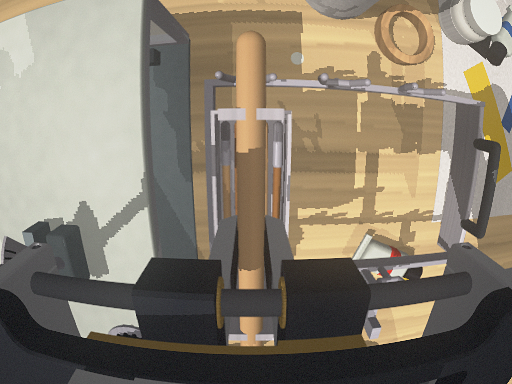

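Request:
{"method": "step_arm", "body": {"series": [1.5,1.5,-10,0,1,0,0,-15,0,1,0,0,-15,0,1,0,0,-12,0,1,0,0,-10,0,1,0,0,-7,0,1,0,0,-4,0,1,0,0,0,0,1]}}

```text
clock: 21.92
eef_pos: [552.3, 254.0, 152.9]
eef_rot: [-3.142, 0.0, -0.023]
wrist_force: [0.1, 0.2, -3.7]
finger_gap: 14.9
finger_force: 40.0
```

Request:
{"method": "step_arm", "body": {"series": [0,0,-3,0,1,0,0,-2,0,1,0,0,-2,0,1,0,0,0,0,1]}}

```text
clock: 22.42
eef_pos: [552.4, 254.0, 146.0]
eef_rot: [-3.142, -0.0, -0.023]
wrist_force: [-0.2, -0.0, -4.6]
finger_gap: 15.0
finger_force: 40.0
```

Request:
{"method": "step_arm", "body": {"series": [0,0,-1,0,1,0,0,-1,0,1,0,0,0,0,1]}}

```text
clock: 22.8
eef_pos: [552.5, 254.1, 145.3]
eef_rot: [-3.141, -0.001, -0.023]
wrist_force: [-5.6, -1.7, 8.6]
finger_gap: 15.1
finger_force: 40.0
```

Contact: seated. I'll release, rise and take a look.

Request:
{"method": "step_arm", "body": {"series": [0,0,0,0,0.7,0,0,0,0,0.4,0,0,0,0,0.3,0,0,0,0,0.3,0,0,30,0,0.3,0,0,45,0,0.3,0,-10,40,0,0,-3,-35,40,0.01,0,-3,-45,0,0.01,0,-3,-45,0,0.01,0,0,0,0,0,0]}}

```text
clock: 24.18
eef_pos: [543.3, 116.8, 299.3]
eef_rot: [3.141, -0.001, 0.004]
wrist_force: [-0.1, -0.2, 0.4]
finger_gap: 94.0
finger_force: 0.0
```

```bash
python3 - <<'E'
from h import *
s=manip.read_state();print(s['clock'],s['eef_pos'],s['eef_rot'])
snap('wrist','w5');snap('side','s5')
i,p,d=load('w5');P=cloud(i,d,True);ok=d>0;X,Y,Z=P[...,0],P[...,1],P[...,2]
Q=P[ok&(Z>135)&(Z<160)&(X>430)&(X<690)&(abs(Y-254)<14)];print(len(Q),np.percentile(Q,[2,50,98],axis=0).round(1).tolist(),cv2.fitLine(Q.astype(np.float32),2,0,.01,.01).ravel())
cv2.imwrite('pics/v5.png',np.hstack([p[:300],load('s5')[1][100:400,130:330]]))
i,p,d=load('top3')
E
```

```text
24.175 [543.31503504 116.77768825 299.30868618] [ 3.14142130e+00 -5.12961607e-04  4.48967514e-03]
2596 [[467.8, 243.7, 139.1], [573.0, 250.9, 147.2], [664.1, 266.1, 149.5]] [ 9.9989152e-01 -1.4674409e-02 -1.2347220e-03  5.7003882e+02
  2.5181007e+02  1.4633443e+02]Traceback (most recent call last):
  File "<stdin>", line 6, in <module>
    return _nx.concatenate(arrs, 1, dtype=dtype, casting=casting)
           ~~~~~~~~~~~~~~~^^^^^^^^^^^^^^^^^^^^^^^^^^^^^^^^^^^^^^^
ValueError: all the input array dimensions except for the concatenation axis must match exactly, but along dimension 0, the array at index 0 has size 300 and the array at index 1 has size 284
```

The first caddy is seated: its bar top is at 147–149 mm, level. Next is the second caddy.

Request:
{"method": "step_arm", "body": {"series": [-1,-30,0,0.005,0,-1,-45,0,0.005,0,-1,-48,0,0.005,0,-1,-48,0,0.005,0,-1,-48,0,0.005,0,-1,-48,0,0.005,0,-1,-48,0,0.005,0,-1,-48,0,0.005,0,-1,-48,0,0.005,0,-1,-48,-15,0.005,0,-2,-40,-20,0.01,0,-2,-20,-20,0,0,0,0,0,0,0,0,0,0,0,0]}}

```text
clock: 26.02
eef_pos: [530.1, -398.6, 244.9]
eef_rot: [3.141, -0.001, 0.069]
wrist_force: [0.4, -0.1, -0.2]
finger_gap: 94.1
finger_force: 0.0
```

```bash
python3 - <<'E'
from h import *
s=manip.read_state();print(s['clock'],s['eef_pos'],s['eef_rot'])
i,p,d=snap('wrist','w6');P=cloud(i,d,True);ok=d>0;X,Y,Z=P[...,0],P[...,1],P[...,2]
Q=P[ok&(Z>112)&(Z<130)&(abs(X-529)<150)&(abs(Y+402)<60)];print(len(Q),np.percentile(Q,[1,50,99],axis=0).round(1).tolist(),cv2.fitLine(Q[:,:2].astype(np.float32),2,0,.01,.01).ravel())
snap('top','top6')
i,p,d=load('top6');P=cloud(i,d);ok=d>0;X,Y,Z=P[...,0],P[...,1],P[...,2]
Q=P[ok&(Z>140)&(Z<156)&(X>420)&(X<690)&(abs(Y-254)<20)];print(len(Q),cv2.fitLine(Q.astype(np.float32),2,0,.01,.01).ravel())
E
```

```text
26.025 [ 530.11849309 -398.64957658  244.89018758] [ 3.14108905e+00 -7.98893837e-04  6.86350486e-02]
3854 [[419.8, -421.9, 115.8], [545.9, -403.7, 122.6], [642.7, -389.3, 124.9]] [ 9.9797416e-01  6.3620158e-02  5.4000439e+02 -4.0381775e+02]
294 [ 9.9992466e-01 -1.1539996e-02 -4.1941428e-03  5.5366730e+02
  2.5450476e+02  1.4692322e+02]
```

View pics/w6.png

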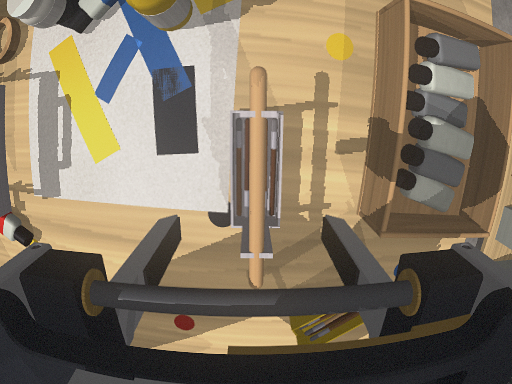

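Request:
{"method": "step_arm", "body": {"series": [-1,-3,-30,-0.005,0,0,-2.9,-30,0,0,0,0,-30,0,0,0,0,-34,0,0,0,0,0,0,0.6,0,0,0,0,1,0,0,0,0,1,0,0,0,0,1,0,0,0,0,1,0,0,0,0,1,0,0,0,0,1,0,0,0,0,1,0,0,0,0,1,0,0,10,0,1,0,0,40,0,1,0,0,45,0,1,0,0,45,0,1,0,0,45,0,1,0,0,0,0,1], "squeeze": 40}}

```text
clock: 28.5
eef_pos: [528.8, -406.3, 309.1]
eef_rot: [3.137, -0.005, 0.062]
wrist_force: [-0.1, 0.0, -4.7]
finger_gap: 15.0
finger_force: 40.0
```

Request:
{"method": "step_arm", "body": {"series": [1,20,0,-0.005,1,2,32,0,-0.007,1,2,36,0,-0.007,1,2,38,0,-0.007,1,1,38,0,-0.007,1,1,38,0,-0.007,1,1,38,0,-0.007,1,1,38,0,-0.007,1,2,38,0,-0.007,1,2,38,0,-0.007,1,1,38,0,-0.007,1,1,38,0,-0.006,1,1,36,0,-0.004,1,1,28,0,0,1,1,16.3,0,0,1,0,0,-40,0,1,0,0,-40,0,1,0,0,0,0,1]}}

```text
clock: 30.75
eef_pos: [547.0, 103.9, 222.0]
eef_rot: [3.141, 0.006, -0.023]
wrist_force: [-0.4, -0.2, -3.8]
finger_gap: 14.7
finger_force: 40.0
```

```bash
python3 - <<'E'
from h import *
s=manip.read_state();print(s['clock'],s['eef_pos'],s['eef_rot'],s['finger_gap'],s['finger_force'])
i,p,d=snap('wrist','w7');P=cloud(i,d,True);ok=d>0;X,Y,Z=P[...,0],P[...,1],P[...,2]
Q=P[ok&(Z>156)&(Z<180)&(abs(X-645)<25)&(abs(Y-105)<30)];print(len(Q),np.percentile(Q,[3,50,97],axis=0).round(1).tolist())
Q=P[ok&(Z>205)&(Z<240)&(X>580)&(X<700)&(abs(Y-102)<40)];print(len(Q),np.percentile(Q,[2,50,98],axis=0).round(1).tolist(),cv2.fitLine(Q.astype(np.float32),2,0,.01,.01).ravel() if len(Q)>5 else '')
E
```

```text
30.75 [547.03332167 103.91789019 221.95488735] [ 3.14056644  0.00629037 -0.02298021] 14.687012127979399 39.99893367290497
76 [[643.0, 118.3, 158.8], [645.5, 120.9, 167.4], [648.3, 124.1, 169.0]]
5107 [[582.0, 90.3, 218.6], [620.8, 102.2, 223.7], [661.4, 114.7, 225.7]] [ 9.9951369e-01 -2.5372436e-02 -1.8129066e-02  6.2144611e+02
  1.0223395e+02  2.2326454e+02]
```

Request:
{"method": "step_arm", "body": {"series": [1,0,-12,0,1,0,0,-15,0,1,0,0,-15,0,1,0,0,-12,0,1,0,0,-9,0,1,0,0,-6,0,1,0,0,-3,0,1,0,0,-3,0,1,0,0,-2,0,1,0,0,0,0,1]}}

```text
clock: 32.05
eef_pos: [549.4, 104.4, 148.0]
eef_rot: [3.142, -0.0, -0.023]
wrist_force: [0.5, 0.5, -3.5]
finger_gap: 14.9
finger_force: 40.0
```

Request:
{"method": "step_arm", "body": {"series": [0,0,-1.5,0,1,0,0,-1.5,0,1,0,0,-1,0,1,0,0,0,0,1]}}

```text
clock: 32.55
eef_pos: [549.4, 104.4, 144.3]
eef_rot: [-3.142, -0.0, -0.023]
wrist_force: [-2.4, -0.6, 0.5]
finger_gap: 15.0
finger_force: 40.0
```

Request:
{"method": "step_arm", "body": {"series": [0,0,0,0,0.7,0,0,0,0,0.4,0,0,0,0,0.3,0,0,0,0,0.3,0,0,30,0,0.3,0,0,40,0,0.3,0,-20,30,0,0,-1,-40,0,0,0,-2,-40,0,0,0,-1,-21,0,0,0,0,0,0,0,0,0,0,0,0,0]}}

```text
clock: 34.05
eef_pos: [545.4, -16.0, 243.9]
eef_rot: [-3.141, 0.0, -0.022]
wrist_force: [-0.4, -0.7, 0.5]
finger_gap: 94.0
finger_force: 0.0
```

```bash
python3 - <<'E'
from h import *
s=manip.read_state();print(s['clock'],s['eef_pos'],s['eef_rot'])
i,p,d=snap('wrist','w8');P=cloud(i,d,True)
i2,p2,d2=snap('top','top8');P2=cloud(i2,d2)
for t,PP,dd in(('w',P,d),('t',P2,d2)):
  X,Y,Z=[PP[...,k] for k in range(3)]
  for y0 in (104,254):
    Q=PP[(dd>0)&(Z>135)&(Z<158)&(X>470)&(X<628)&(abs(Y-y0)<14)]
    if len(Q)>5: print(t,y0,len(Q),np.percentile(Q,[2,50,98],axis=0).round(1).tolist(),cv2.fitLine(Q.astype(np.float32),2,0,.01,.01).ravel().round(4))
  Q=PP[(dd>0)&(Z>118)&(Z<145)&(abs(X-546)<48)&(abs(Y+17)<22)]
  if len(Q)>5: print(t,'handle',np.percentile(Q,[2,50,98],axis=0).round(1).tolist())
E
```

```text
34.05 [545.37270641 -16.00793227 243.93750965] [-3.14146739e+00  1.33823117e-05 -2.23626210e-02]
w 104 2406 [[487.4, 95.0, 139.4], [564.9, 101.3, 147.2], [625.4, 114.6, 149.3]] [ 9.997000e-01 -2.370000e-02  3.700000e-03  5.628648e+02  1.020058e+02
  1.463779e+02]
w 254 1542 [[486.7, 244.3, 136.7], [559.8, 248.4, 146.3], [624.7, 259.6, 149.4]] [ 9.996000e-01 -2.660000e-02  1.800000e-03  5.583062e+02  2.495907e+02
  1.451134e+02]
w handle [[500.3, -22.6, 129.7], [550.2, -15.7, 134.6], [592.4, -8.9, 136.7]]
t 104 206 [[473.6, 94.0, 139.3], [551.9, 105.1, 146.1], [624.0, 114.9, 154.3]] [ 9.998000e-01 -1.900000e-02 -5.200000e-03  5.522286e+02  1.052968e+02
  1.462022e+02]
t 254 207 [[474.1, 244.6, 138.2], [549.3, 254.3, 146.3], [624.9, 264.8, 155.6]] [ 9.999000e-01 -1.120000e-02  9.800000e-03  5.487831e+02  2.545316e+02
  1.464853e+02]
t handle [[499.5, -20.2, 128.4], [508.7, -16.1, 135.2], [519.2, -8.9, 142.4]]
```

View pics/w8.png

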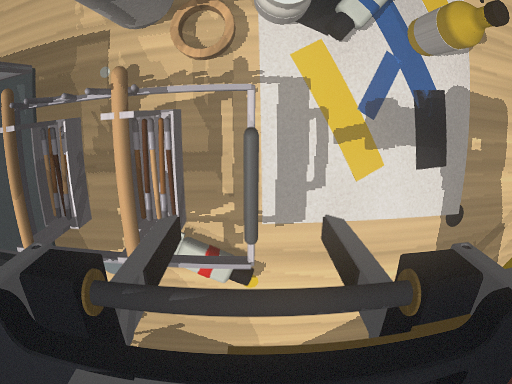

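Request:
{"method": "step_arm", "body": {"series": [0,-0.5,-30,0,0,0,0,-30,0,0,0,0,-30,0,0,0,0,-19.5,0,0,0,0,0,0,1,0,0,0,0,1,0,0,0,0,1,0,0,0,0,1,0,0,0,0,1,0,0,0,0,1,0,0,0,0,1,0,0,0,0,1,0,2,0,0,1,0.1,4,0,0,1,0.1,6,0,0,1,0.2,8,0,0,1,0.2,10,0,0,1,0.3,12,0,0,1,0.3,14,0,0,1,0.3,14,0,0,1], "squeeze": 30}}

```text
clock: 36.65
eef_pos: [547.0, 53.9, 134.5]
eef_rot: [3.142, -0.0, -0.022]
wrist_force: [4.9, -3.4, -2.2]
finger_gap: 13.3
finger_force: 30.0
```

Request:
{"method": "step_arm", "body": {"series": [0.3,14,0,0,1,0.3,14,0,0,1,0.3,14,0,0,1,0.3,14,0,0,1,0.3,14,0,0,1,0.3,14,0,0,1,0.3,14,0,0,1,0.3,14,0,0,1,0.3,14,0,0,1,0.3,14,0,0,1,0.3,14,0,0,1,0.3,12,0,0,1,0.2,10,0,0,1,0.2,8,0,0,1,0.2,6,0,0,1,0,0,0,0,1]}}

```text
clock: 38.65
eef_pos: [551.5, 244.4, 134.5]
eef_rot: [-3.14, -0.002, -0.022]
wrist_force: [8.9, 2.7, -4.3]
finger_gap: 12.9
finger_force: 30.0
```

Request:
{"method": "step_arm", "body": {"series": [0.1,4,0,0,1,0.1,4,0,0,1,0,3,0,0,1,0,2,0,0,1,0,2,0,0,1,0,0,0,0,1]}}

```text
clock: 39.4
eef_pos: [551.8, 257.9, 134.5]
eef_rot: [3.141, -0.002, -0.023]
wrist_force: [9.2, -7.1, -2.4]
finger_gap: 13.6
finger_force: 30.0
```

Request:
{"method": "step_arm", "body": {"series": [0,-1.5,0,0,1,0,0,0,0,0,0,0,0,0,0,0,0,0,0,0,0,0,45,0,0,0,0,50,0,0,0,0,50,0,0,0,0,50,0,0,-10,0,50,0,0,-15,0,0,0,0,0,0,0,0,0]}}

```text
clock: 40.78
eef_pos: [525.7, 256.6, 379.9]
eef_rot: [-3.141, -0.0, -0.022]
wrist_force: [0.0, -0.1, 0.4]
finger_gap: 93.9
finger_force: 0.0
```

```bash
python3 - <<'E'
from h import *
s=manip.read_state();print(s['clock'],s['eef_pos'],s['eef_rot'])
i,p,d=snap('wrist','w9');snap('side','s9');snap('top','top9')
P=cloud(i,d,True); X,Y,Z=[P[...,k] for k in range(3)]
Q=P[(d>0)&(Z>118)&(Z<145)&(abs(X-551)<48)&(abs(Y-257)<25)]
print('handle',len(Q),np.percentile(Q,[2,50,98],axis=0).round(1).tolist() if len(Q) else '')
for t,f in (('w9',1),('w2',1),('top0',0),('side0',0)):
  i,p,d=load(t);P=cloud(i,d,f);X,Y,Z=[P[...,k] for k in range(3)]
  k=(d>0)&(Z>205)&(X>460)&(X<680)&(Y>375)&(Y<470)
  dark=p.max(-1)<45
  for y0,y1 in((375,422),(422,470)):
   for z0 in range(205,325,10):
    kk=k&(Y>y0)&(Y<y1)&(Z>=z0)&(Z<z0+10)
    Q=P[kk&dark]; Q2=P[kk]
    if len(Q2)>2: print(t,y0,z0,len(Q2),Q2.mean(0).round(1),'dark',len(Q),Q.mean(0).round(1) if len(Q) else '')
i,p,d=load('w9')
cv2.imwrite('pics/w9b.png',cv2.resize(p[60:310,0:330],None,fx=2.4,fy=2.4,interpolation=cv2.INTER_CUBIC))
E
```

```text
40.775 [525.68720204 256.61806797 379.88270512] [-3.14125774e+00 -4.32235755e-04 -2.20435014e-02]
handle 692 [[505.3, 251.3, 131.0], [552.0, 257.9, 134.5], [596.7, 264.8, 136.9]]
w9 375 205 579 [520.8 398.  209.5] dark 0 
w9 375 215 112 [518.8 412.7 219.7] dark 0 
w9 375 225 171 [517.7 415.3 230. ] dark 0 
w9 375 235 186 [518.7 415.5 240. ] dark 0 
w9 375 245 146 [524.2 413.1 249. ] dark 1 [510.9 420.9 247.4]
w9 375 255 46 [541.8 394.4 259.9] dark 0 
w9 375 265 50 [546.5 394.2 270.1] dark 0 
w9 375 275 22 [548.5 394.2 277.7] dark 0 
w9 375 285 26 [560.6 386.8 293.3] dark 1 [562.8 385.8 294.5]
w9 375 295 301 [560.7 391.2 301.4] dark 4 [550.6 395.9 300.7]
w9 375 305 288 [559.  396.  307.4] dark 1 [561.6 404.9 306.6]
w9 422 205 66 [524.1 424.6 207.4] dark 0 
w9 422 215 7 [510.3 422.2 220. ] dark 0 
w9 422 225 11 [499.7 422.3 231.8] dark 0 
w9 422 235 21 [497.5 422.8 241.3] dark 0 
w9 422 245 79 [518.1 423.7 250.6] dark 3 [522.4 425.  253.9]
w9 422 255 97 [522.3 426.  260.3] dark 9 [522.1 425.9 259. ]
w9 422 265 9 [522.  426.9 266. ] dark 1 [521.4 427.8 266.8]
w2 375 205 1667 [514.1 400.
[... 1759 characters left out ...]

side0 375 235 16 [523.5 406.9 239.6] dark 0 
side0 375 245 14 [525.  411.6 248. ] dark 0 
side0 375 255 9 [534.8 402.4 260. ] dark 0 
side0 375 265 7 [541.3 398.7 269.7] dark 0 
side0 375 275 6 [548.4 397.6 279.8] dark 0 
side0 375 285 9 [554.9 390.8 292.3] dark 2 [554.3 390.4 293.2]
side0 375 295 15 [557.  391.9 300.5] dark 11 [558.1 389.1 300.6]
side0 375 305 9 [555.2 392.  309.1] dark 6 [555.8 388.5 309.3]
side0 422 205 11 [512.9 427.8 209.2] dark 0 
side0 422 215 13 [516.3 425.8 220.7] dark 0 
side0 422 225 17 [516.2 426.6 230.7] dark 0 
side0 422 235 14 [518.3 427.  240.1] dark 0 
side0 422 245 8 [517.3 426.4 248.4] dark 0 
side0 422 255 5 [524.9 431.2 257.6] dark 2 [523.9 430.9 257.6]
```

View pics/w9b.png

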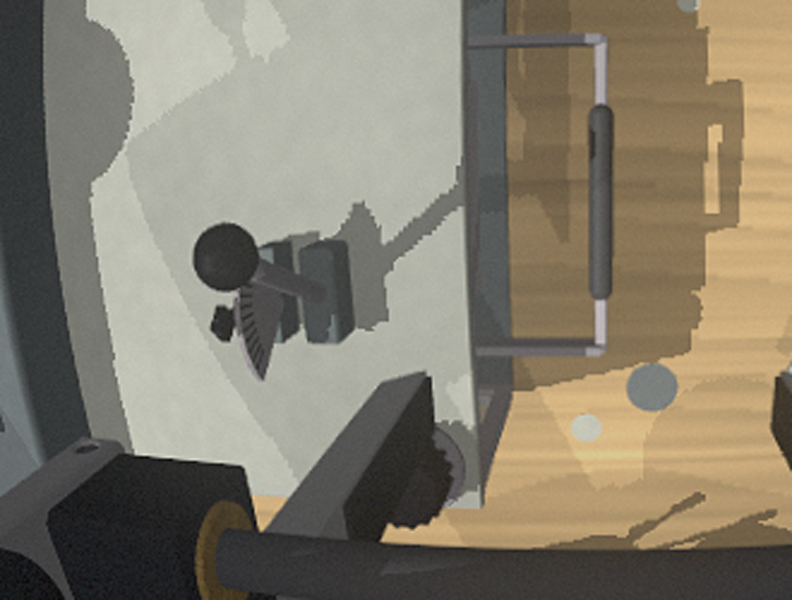

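```bash
python3 - <<'E'
from h import *
for t,f in (('w9',1),('top9',0),('s9',0),('w2',1),('top0',0)):
  i,p,d=load(t);P=cloud(i,d,f);X,Y,Z=[P[...,k] for k in range(3)]
  k=(d>0)&(X>460)&(X<640)&(Y>375)&(Y<470)
  def q(n,s):
    Q=P[k&s]
    if len(Q)>4: print(t,n,len(Q),np.percentile(Q,[3,50,97],axis=0).round(1).tolist())
  q('base205-245',(Z>206)&(Z<245)); 
  for z0 in (205,215,225,235,245):q(('blk',z0),(Z>z0)&(Z<z0+10)&(Y<419))
  q('scale',(Z>215)&(Z<253)&(Y>419)&(Y<432)); q('ptr',(Z>254)&(Y>420)&(Z<275)); q('ball',(Z>288)&(Y<411)&(X>530))
i,p,d=load('s9'); P=cloud(i,d)
# crop around pivot
f=192/np.tan(np.radians(i['fovy'])/2); c=rot(i).T@(np.array([525,410,240])-i['eye']); u,v=(c[:2]/c[2]*f+[i['cx'],i['cy']]).astype(int)
a=cv2.resize(p[v-25:v+25,u-33:u+33],(396,300),interpolation=cv2.INTER_CUBIC)
i,p,d=load('w2'); b=cv2.resize(p[90:240,360:512],(304,300),interpolation=cv2.INTER_CUBIC)
cv2.imwrite('pics/l.png',np.hstack([a,b])); print(u,v)
E
```

```text
w9 base205-245 1131 [[494.6, 388.8, 206.9], [519.1, 403.4, 211.0], [543.9, 424.0, 243.1]]
w9 ('blk', 205) 539 [[497.6, 388.4, 206.4], [518.8, 395.4, 209.5], [544.3, 406.8, 211.3]]
w9 ('blk', 215) 36 [[520.3, 393.0, 215.2], [524.8, 394.3, 219.6], [530.6, 397.4, 223.6]]
w9 ('blk', 225) 38 [[524.4, 392.8, 225.3], [529.5, 394.2, 230.1], [535.4, 398.0, 234.4]]
w9 ('blk', 235) 39 [[529.2, 393.0, 235.6], [533.6, 394.1, 241.0], [539.1, 397.6, 244.5]]
w9 ('blk', 245) 43 [[533.0, 392.9, 245.4], [538.4, 393.6, 250.0], [543.7, 397.9, 254.5]]
w9 scale 565 [[492.4, 420.3, 216.9], [515.4, 421.3, 238.7], [534.1, 424.3, 251.8]]
w9 ptr 114 [[513.7, 424.0, 254.4], [522.5, 425.5, 260.0], [529.8, 429.3, 266.3]]
w9 ball 615 [[548.7, 385.3, 294.5], [560.1, 392.6, 304.7], [570.3, 404.9, 309.3]]
top9 base205-245 19 [[487.2, 422.1, 210.7], [498.0, 424.1, 235.5], [515.6, 426.6, 242.6]]
top9 scale 23 [[487.3, 422.1, 228.7], [501.1, 423.7, 240.9], [524.7, 427.8, 251.1]]
top9 ptr 12 [[510.9, 422.0, 254.8], [518.9, 426.4, 260.8], [524.9, 430.6, 268.8]]
s9 base205-245 121 [[493.4, 386.9, 207.0], [519.2, 418.9, 223.
[... 1427 characters left out ...]
e205-245 126 [[492.9, 390.6, 206.5], [519.8, 406.9, 213.8], [544.3, 425.4, 243.2]]
top0 ('blk', 205) 60 [[496.1, 390.3, 205.6], [514.7, 398.3, 209.5], [541.9, 408.0, 213.7]]
top0 ('blk', 215) 7 [[502.0, 390.4, 215.3], [522.9, 395.8, 219.2], [529.2, 401.6, 224.2]]
top0 ('blk', 235) 5 [[528.4, 394.7, 235.6], [528.5, 398.3, 237.2], [531.3, 401.2, 244.5]]
top0 ('blk', 245) 5 [[533.9, 394.8, 249.8], [534.3, 394.9, 251.2], [540.6, 400.1, 253.8]]
top0 scale 64 [[490.0, 420.9, 219.7], [518.6, 422.8, 240.5], [545.9, 425.8, 251.6]]
top0 ptr 11 [[513.9, 426.0, 255.2], [519.8, 428.6, 259.5], [526.3, 431.8, 264.7]]
top0 ball 52 [[546.7, 387.2, 295.1], [556.6, 396.9, 304.1], [569.3, 408.3, 310.7]]
210 127
```

View pics/l.png

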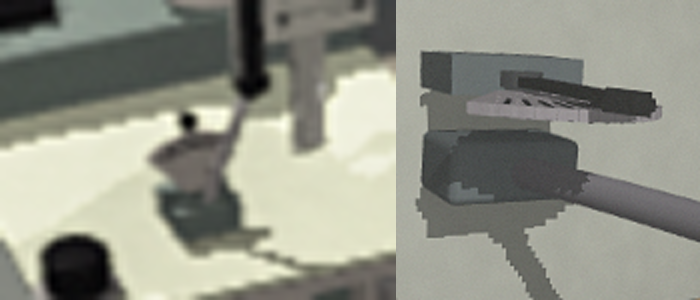

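The base block puts the pivot at x ≈ 517.5. The lever leans about +0.40 rad, and the pointer sits about +0.04 rad off upright. I'll pinch the ball along x and swing it to x ≈ 521.

Request:
{"method": "step_arm", "body": {"series": [0,5,10,0.17,0,3,15,0,0.175,0,4,15,0,0.175,0,4,15,0,0.175,0,4,18,0,0.175,0,4,18,0,0.175,0,4,18,0,0.175,0,4,18,0,0.175,0,4,18,0,0.175,0,0,0,-30,0,0,0,0,-30,0,0,0,0,-28,0,0,0,0,0,0,0.5,0,0,0,0,1,0,0,0,0,1,0,0,0,0,1,0,0,0,0,1,0,0,0,0,1,0,0,0,0,1], "squeeze": 8}}

```text
clock: 43.3
eef_pos: [557.4, 396.4, 301.6]
eef_rot: [3.141, -0.0, 1.547]
wrist_force: [3.5, -0.7, 3.5]
finger_gap: 27.4
finger_force: 1.7
```

Request:
{"method": "step_arm", "body": {"series": [0,0,0,0,1,0,0,0,0,1,-6,0,1.5,0,1,-6,0,1.2,0,1,-6,0,1,0,1,-6,0,0.6,0,1,-6,0,0.4,0,1,-6,0,0.2,0,1,0,0,0,0,1], "squeeze": 10}}

```text
clock: 44.42
eef_pos: [520.5, 396.4, 306.3]
eef_rot: [-3.14, 0.001, 1.548]
wrist_force: [-0.8, 0.1, 3.3]
finger_gap: 25.6
finger_force: 10.0
```

Request:
{"method": "step_arm", "body": {"series": [0,0,0,0,0.6,0,0,0,0,0,0,0,0,0,0,0,0,0,0,0,0,0,40,0,0,0,0,50,0,0,0,-35,0,0,0,0,-45,0,-0.17,0,0,-45,0,-0.17,0,0,-15,0,-0.17,0,0,0,0,-0.17,0,0,0,0,-0.17,0,0,0,0,-0.17,0,0,0,0,-0.17,0,0,0,0,-0.17,0,0,0,0,-0.17,0,0,0,0,0,0]}}

```text
clock: 46.55
eef_pos: [521.2, 256.4, 396.4]
eef_rot: [-3.142, 0.0, 0.018]
wrist_force: [0.2, 0.7, -0.6]
finger_gap: 94.3
finger_force: 0.0
```

```bash
python3 - <<'E'
from h import *
s=manip.read_state();print(s['clock'],s['eef_pos'],s['eef_rot'])
snap('wrist','w10');snap('side','s10');snap('top','top10')
for t,f in (('w10',1),('top10',0),('s10',0)):
  i,p,d=load(t);P=cloud(i,d,f);X,Y,Z=[P[...,k] for k in range(3)]
  k=(d>0)&(X>460)&(X<640)&(Y>375)&(Y<470)
  def q(n,s):
    Q=P[k&s]
    if len(Q)>4: print(t,n,len(Q),np.percentile(Q,[3,50,97],axis=0).round(1).tolist())
  for z0 in (205,220,235,250,265):q(('rod',z0),(Z>z0)&(Z<z0+15)&(Y<412))
  q('ptr',(Z>254)&(Y>420)&(Z<275)); q('ball',(Z>288)&(Y<415))
i,p,d=load('w10');a=cv2.resize(p[40:290,0:290],None,fx=1.6,fy=1.6,interpolation=cv2.INTER_CUBIC)
i,p,d=load('s10');b=cv2.resize(p[102:152,177:233],(336,300),interpolation=cv2.INTER_CUBIC); b=cv2.copyMakeBorder(b,0,a.shape[0]-300,0,0,0)
cv2.imwrite('pics/l10.png',np.hstack([a,b]))
E
```

```text
46.55 [521.23008616 256.4012269  396.38015774] [-3.14156334e+00  7.88456387e-06  1.84147183e-02]
w10 ('rod', 205) 530 [[498.1, 388.5, 205.8], [524.7, 395.4, 209.6], [544.4, 406.8, 214.8]]
w10 ('rod', 220) 47 [[517.0, 393.2, 220.2], [522.8, 394.6, 228.5], [525.4, 398.9, 234.2]]
w10 ('rod', 235) 53 [[516.3, 393.1, 235.9], [522.3, 394.7, 244.0], [525.2, 398.7, 249.8]]
w10 ('rod', 250) 58 [[517.3, 393.1, 250.7], [522.5, 394.6, 258.9], [524.9, 399.5, 264.4]]
w10 ('rod', 265) 59 [[516.9, 393.4, 266.0], [521.9, 394.8, 272.7], [524.5, 398.7, 279.2]]
w10 ptr 61 [[520.6, 423.7, 255.3], [524.9, 425.2, 260.5], [529.1, 429.3, 266.1]]
w10 ball 549 [[510.0, 386.3, 301.5], [521.9, 393.6, 312.2], [531.0, 405.3, 316.8]]
s10 ('rod', 205) 40 [[495.3, 383.7, 205.1], [515.5, 396.5, 209.4], [539.3, 404.5, 215.3]]
s10 ('rod', 220) 9 [[501.4, 393.3, 222.5], [518.0, 396.4, 227.5], [523.3, 409.5, 233.9]]
s10 ('rod', 235) 9 [[514.8, 390.0, 236.6], [518.6, 397.3, 240.5], [524.0, 401.5, 249.1]]
s10 ('rod', 250) 7 [[513.6, 390.5, 252.9], [518.3, 395.6, 260.4], [521.4, 400.7, 263.5]]
s10 ('rod', 265) 6 [[516.3, 393.8, 266.2], [518.2, 400.6, 270.2], [521.2, 408.4, 277.6]]
s10 ptr 6 [[514.6, 421.1, 254.3], [517.5, 425.5, 259.3], [523.8, 431.9, 266.1]]
s10 ball 32 [[507.0, 381.3, 289.4], [515.8, 392.6, 308.8], [526.9, 401.3, 321.5]]
```

View pics/l10.png

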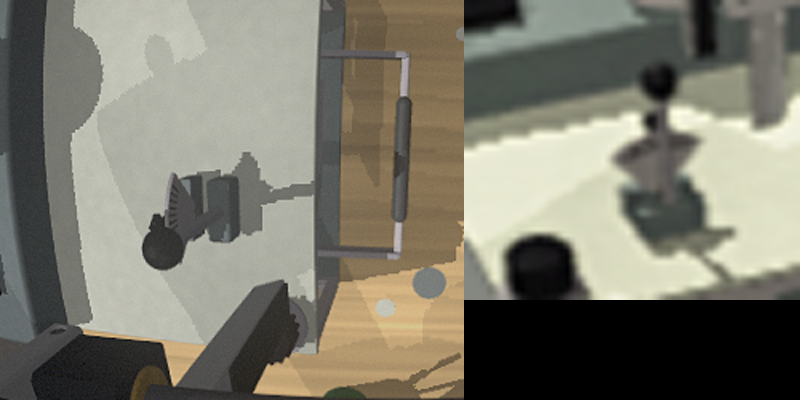

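```bash
python3 - <<'E'
from h import *
def proj(i,X,fish):
    f=192/np.tan(np.radians(i['fovy'])/2); c=rot(i).T@(np.array(X)-i['eye'])
    if fish:
        n=np.hypot(c[0],c[1]); r=np.arctan2(n,c[2]); return (c[:2]/n*r*f+[i['cx'],i['cy']]).round(1)
    return (c[:2]/c[2]*f+[i['cx'],i['cy']]).round(1)
def dark(t,u0,u1,v0,v1,th):
    g=load(t)[1].max(-1)[v0:v1,u0:u1]; v,u=np.nonzero(g<th); print(t,len(u),'dark',(u.mean()+u0).round(1) if len(u) else '',(v.mean()+v0).round(1) if len(u) else '')
dark('w9',86,100,185,205,60); dark('s9',204,212,118,126,70); dark('top0',126,132,200,207,70); dark('s10',204,216,110,119,70)
for t,f in(('w9',1),('s9',0),('top0',0)):
  for ph in (-.1,0,.1): print(t,ph,proj(load(t)[0],[520.5+.6+56*np.sin(ph),425,203+56*np.cos(ph)],f))
for ph in(-.1,0,.1): print('s10 ball',ph,proj(load('s10')[0],[520.5+100*np.sin(ph),397,203+100*np.cos(ph)],0))
for t in('s9','s10'):
  i,p,d=load(t)
  P=cloud(i,d);k=(d>0)&(P[...,2]>138)&(P[...,2]<156)&(P[...,0]>440)&(P[...,0]<665)&(P[...,1]>345)&(P[...,1]<560);print(t,k.sum(),P[k].mean(0) if k.any() else '')
E
```

```text
w9 98 dark 92.7 194.3
s9 5 dark 207.6 121.8
top0 8 dark 129.5 203.5
s10 39 dark 209.4 114.6
w9 -0.1 [ 94.6 200.1]
w9 0 [ 93.7 195.2]
w9 0.1 [ 93.  190.1]
s9 -0.1 [206.6 122.4]
s9 0 [207.8 122. ]
s9 0.1 [209.1 121.8]
top0 -0.1 [129.  205.2]
top0 0 [129.1 203.5]
top0 0.1 [129.2 201.9]
s10 ball -0.1 [207.2 116.5]
s10 ball 0 [209.5 115.9]
s10 ball 0.1 [211.8 115.5]
s9 0 
s10 1 [479.92161333 355.68083689 143.31420875]
```

```bash
python3 -c "
from cell import manip; print(manip.sign_off())"
```

```text
the job is handed in; nothing more can be done
None
```

I've handed the job in: both caddies (only two were present) are hung on their hooks, the rack is pushed home against its stop, and the air lever is in line with the pointer to within about 0.02 rad by my measurement. No verdict came back, and I checked that both bars were seated before pushing the rack in but couldn't see them once it was home.

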